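Load a candlestick into the polishing cabinet and lock its flap

TASK

The yellow sprung flap of the polishing cabinet is locked while the red push-push button stays in, as it is now: press the button fully home and let go so that it pops out, and check, because the worn latch may hold at the first press and need another. Then push the brass candlestick through the flap, and once it is inside and the flap has swung shut, press the button so that it stays in, let go and check. Leave the bowl, the beaker and the bottle where they stand.

Things in the scene. Friction and masses are not known exactly. Their poses are not given: they have to be found in the camera images.
- cab: Fixed polishing cabinet, blue, 260 mm deep (x), 340 mm wide (y). Grey face slopes up away from the robot at 30 degrees: 135 mm high at x = -130 mm, 285 mm at x = +130. Origin: centre of its underside; x points up the slope, z up; turned about z only. The way into the face is (0.5, 0, -0.866) in this frame. Inside, behind the flap: y = 5 to 164 mm, the whole depth, floor 6 mm high.
- bar_mid (a point): Middle of the fixed light bar (18 mm thick, 340 mm long along the cabinet's y) that crosses above the face, at (-1, 0, 382) mm in the cabinet's frame, on 10 mm rods at y = +-164 mm that rise from the face near its back edge. It is in the way of a gripper held vertical over button or flap: tilt the tool about 30 degrees, square to the face. Same axes as the cabinet.
- flap_mid (a point): Middle of the yellow flap, on the outer surface of the sloping face, at (-9, 65, 205) mm in the cabinet's frame; same axes as the cabinet. The opening it covers is 100 mm along the slope by 100 mm wide (y); the face is 6 mm thick.
- flap (a joint): Angle of the yellow flap (97 x 96 x 5 mm), rad: 0 shut, flush with the face; up to 1.3 as it swings inward about its upper edge, 50 mm up the slope from flap_mid. A weak spring (0.04 to 0.1 N m) closes it. While the red button is in, it gives only about 0.09 rad. Most room for a thing going in is 10 to 15 mm down the slope from flap_mid.
- lock_top (a point): Centre of the flat top of the round red button (52 mm across); moves with it. Site z is the button's axis, out of the face, 30 degrees from vertical; x points up the slope. The top stands 38 mm above the face when out, 19 mm when latched in, 6 mm at the end of travel. The black collar round it (inner radius 28 mm) is 12 mm high.
- lock (a joint): How far the red button is in, m: 0 out (flap free), about 0.0187 latched in (flap locked), 0.0315 hard end of travel. It starts in (rarely at 0.026). A full press counts only beyond 0.030. From out, one full press and release leaves it in. From in, a full press and release lets it out, or sometimes only the second one does. Sprung, 2.5 N out to 5.5 N at the end; settles within 0.6 s of release.
- candlestick_mid (a point): Centre of the brass candlestick, half-way up, z along its axis to the top. 130 mm tall, round, about 0.3 kg, upright on the bench. Foot 44 mm across; stem 22 mm across from 30 to 118 mm above its underside; rim on top 27 mm across. Held about 100 mm above its underside, best with the fingers closing up and down the slope (else it may swing), and put 60 to 80 mm in, it slides in when let go.
- bowl: Bystander: brass bowl, 104 mm across, 50 mm high; origin at the centre of its underside.
- beaker: Bystander: copper beaker, 84 mm across, 85 mm high; origin at the centre of its underside.
- polish: Bystander: white bottle, 60 mm across, 150 mm high; origin at the centre of its underside.
Not all that is in view belongs to the job. What is shaped like the part that bears candlestick_mid but blue or green is not meant.

How it is judged:
On the way, in this order (a step that is already met when the one before it is completed fails the run):
1. the red button has popped out (value of joint lock below 0.004 m), for 0.2 s.
2. the candlestick is inside the cabinet and the flap has swung shut behind it (x of candlestick_mid in the frame of cab between -0.13 and 0.13 m and y of candlestick_mid in the frame of cab between 0 and 0.17 m and z of candlestick_mid in the frame of cab below 0.12 m and value of joint flap below 0.1 rad), for 0.2 s.
3. the red button is pressed in and stays in by itself (value of joint lock between 0.016 and 0.022 m and contact force between each of the arm, the fingers and lock below 0.1 N), for 0.2 s.
At the end, for the whole second after the job is handed in: The candlestick lies at rest inside the cabinet behind the flap, the flap is shut (within 0.1 rad) and the red button is latched in (16 to 22 mm) (all of step 2 and value of joint lock between 0.016 and 0.022 m and linear speed of candlestick below 0.03 m/s); the robot touches nothing.
It fails at once if a bystander (bowl, beaker or bottle) is shifted by more than 30 mm or tipped by more than 0.5 rad (distance of any of bowl, beaker, polish from where it was at the start of the episode above 0.03 m or angle between any of bowl, beaker, polish's own z axis and vertical above 0.5 rad).
It also fails if it takes over 72 s, if anything falls off the work surface, if the arm or the gripper's body presses on something with over 40 N, if the wrist force passes 120 N, or if a joint passes its speed limit or range.

ROBOT

A 6-joint arm with a two-finger parallel gripper is mounted at the origin on the work surface. World frame = base frame: x ahead of the robot, y to its left, z up, the work surface at z = 0. Lengths are in m, angles in rad, forces in N, time in s.
With the tool pointing down it reaches from about 0.35 to 0.775 m from the base axis. Payload 5.5 kg.
Tool frame: the origin (TCP) lies midway between the tips of the shut fingers; the grasp point (between the pads) lies 19 mm behind it; z points along the fingers, x is the direction in which the jaws open and shut, and the axes are right-handed (so a half turn about z gives the same grasp; the last joint's range is limited). The gripper opens to 85 mm and grips with 20 to 120 N. Pads are 22 mm wide; open, the fingers measure 114 mm over their backs; the gripper's body (76 mm by 85 mm) begins 54 mm behind the grasp point. The pads swing forward as they close: fully open they stand 13 mm farther back than shut.
Start: joints at [-1.478, 0.313, 0.046, 1.304, 0, 1.431], TCP at [0.133, -0.56, 0.231] pointing down, gripper open.
Joint ranges: [-2.76, 2.76], [-0.86, 1.69], [-1.03, 1.26], [-2.2, 2.34], [-1.47, 1.5], [-3.14, 3.14]. Speed limits (rad/s): [2.57, 2.57, 3.14, 3.14, 3.14, 3.14].

INTERFACE

Orientations are given as a unit quaternion [w, x, y, z].
In Python, from workcell import env gives the robot as it stands.
- The arm moves only by the tool servo_tool, never from a script. Its argument "targets" is a list of rows, each an object with "xyz": the shift along the tool's x, y, z in m, a list of three; "twist": the turn, a rotation vector about the tool's x, y, z in rad, a list of three; "jaw": the opening, from 0 (shut) to 1 (fully open). A call has 1 to 12 rows; each row is the pose to reach, as a shift and turn from the pose commanded when the call began, along the tool's axes at that moment; what a row does not reach only later rows make up. A row lasts 1/12 s, in which the tool goes at most 41.7 mm and 7.16 degrees, less where a joint would pass 70% of its speed; a pose out of reach is approached as far as the arm can. A call with a gripper value outside its range is refused whole. The fingers move at their own pace and stop on an object; "squeeze" is the grip in N (left out, the last holds). Time passes only in rows, so rows that repeat a pose let the fingers close. It gives the time, the measured TCP pose, the force and the opening at its end, in the units of the state.
- env.get_state(): the state, without advancing time (a new reading comes with each control period).
- env.read_camera(name): name is "scene" or "side" or "wrist"; returns a dict with "color" (400x640x3 uint8, red, green, blue), "depth" (400x640 float32, m along the optical axis (not along the pixel's ray), 0 where there is no reading), "fx", "fy", "cx", "cy" (pixels), "eye" and "attitude" of the camera in the world. Camera axes: x right, y down, z forward; pixel columns grow to the right and rows downward; lengths in m; the calibration is good to about 2 mm. A picture is of the moment at which its call begins.
- env.hand_in(): hands the job in, once; it reports no verdict.
The state is a dict: "clock": time; "joint_pos": joint angles; "qvel": joint speeds; "tau": joint torques, N m; "tcp_pos": TCP position; "orientation": TCP orientation; "wrist_force": force on the tool from outside, world axes, zero at the start; "ft_torque": the same for the moment, N m; "finger_gap": finger opening in m.
Only numpy, scipy, OpenCV 4.12 (cv2) and the standard library are available. Lean on these libraries where they do the work, as an engineer would, in place of code of your own. Each camera call takes 0.05 s, during which the arm holds its last target. There are 200 camera calls.

## Working session

There is one attempt and no reset: what is moved stays moved. The work goes in short steps, Python scripts to look and compute and a tool call to move; the robot and the scene stay as the last step left them, time stands still between calls to the robot, and variables do not carry over. Pictures are saved under pics/ and viewed, about 8 in all and at most 12, crops included, and the job is handed in when it is done.

Besides the shell and the picture viewer there is one more tool, called by a JSON object that holds its "method" and its "body", one argument or row to a line. servo_tool: Moves the arm, as the interface text tells. Its arguments: {"type":"object","properties":{"targets":{"type":"array","items":{"type":"object","properties":{"xyz":{"type":"array","items":{"type":"number"}},"twist":{"type":"array","items":{"type":"number"}},"jaw":{"type":"number"}}}},"squeeze":{"type":"number"}},"required":["targets"]}

```bash
mkdir -p pics; ls; cat > h.py <<'E'
import numpy as np, cv2
from scipy.spatial.transform import Rotation as R
from workcell import env
def rot(q): q=np.array(q); return R.from_matrix(q) if q.ndim==2 else R.from_quat(q[[1,2,3,0]])
def cloud(c):
    v,u=np.mgrid[0:400,0:640]; d=c["depth"]
    p=np.stack([(u-c["cx"])/c["fx"]*d,(v-c["cy"])/c["fy"]*d,d],-1)
    return p@rot(c["attitude"]).as_matrix().T+np.array(c["eye"])
def save(n,f): c=env.read_camera(n); cv2.imwrite(f"pics/{f}.png",c["color"][...,::-1]); np.savez(f"pics/{f}.npz",P=cloud(c),D=c["depth"],C=c["color"]); return c
E
python3 - <<'E'
from h import *
for n in ("scene","side"):
    c=save(n,n+"0"); print(n,c["eye"],c["attitude"],c["fx"],c["cx"],c["cy"])
s=env.get_state(); print({k:np.round(v,3) for k,v in s.items()})
E
```

```text
pics
scene [ 1.19396962 -0.36337329  1.08465652] [-0.29380977  0.81934324  0.46038481 -0.17435107] 396.23513044951983 326.2032204410252 202.65183940411023
side [1.03278662 0.72909104 1.4660499 ] [-0.08755727  0.25375448  0.91952328 -0.28708766] 465.6786051564 323.23346568795705 199.81952936639394
{'clock': np.float64(0.1), 'joint_pos': array([-1.478,  0.314,  0.045,  1.304,  0.   ,  1.431]), 'qvel': array([ 0.   , -0.002,  0.002, -0.001, -0.   ,  0.   ]), 'tau': array([ 2.0000e-03, -4.8173e+01,  2.9924e+01,  1.3000e-02, -0.0000e+00,
       -0.0000e+00]), 'tcp_pos': array([ 0.133, -0.559,  0.231]), 'orientation': array([-0.001,  0.784, -0.62 , -0.001]), 'wrist_force': array([ 0.591, -1.029, -0.123]), 'ft_torque': array([-0.032,  0.019,  0.01 ]), 'finger_gap': np.float64(0.085)}
```

View pics/scene0.png

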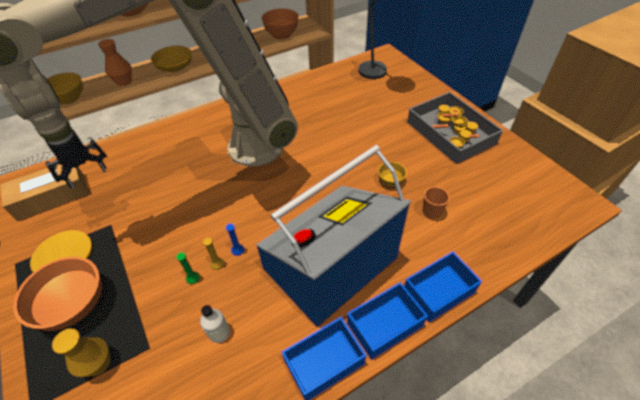

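View pics/side0.png

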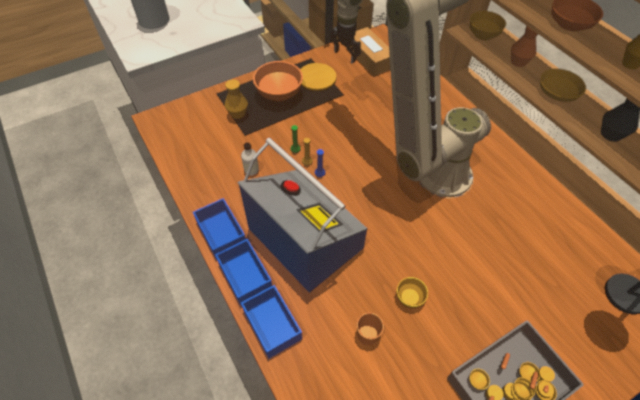

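Scene: candlestick at (212,253) between green (187,268) and blue (235,239) decoys; flap at (345,211), button at (304,237), bottle at (213,323). Side: candlestick (307,152), flap (320,217), button (291,187).

```bash
python3 - <<'E'
from h import *
def mask(C,box,lo,hi):
    h=cv2.cvtColor(C,cv2.COLOR_RGB2HSV); m=cv2.inRange(h,lo,hi)>0; b=np.zeros_like(m); x0,y0,x1,y1=box; b[y0:y1,x0:x1]=1; return m&b
B={"scene0":dict(flap=(320,190,372,228),btn=(285,225,325,250),stick=(200,235,224,270),green=(175,250,200,285),blue=(225,222,246,256),bottle=(198,303,235,345)),
"side0":dict(flap=(298,200,345,235),btn=(278,178,304,196),stick=(300,136,313,166),green=(287,124,301,154),blue=(313,148,328,178),bottle=(238,140,262,180))}
for n,b in B.items():
    z=np.load(f"pics/{n}.npz"); P,C,D=z["P"],z["C"],z["D"]
    for k,lo,hi in (("flap",(22,180,120),(35,255,255)),("btn",(0,180,80),(8,255,255))):
        m=mask(C,b[k],lo,hi)&(D>0); p=P[m]; print(n,k,m.sum(),np.median(p,0).round(4),((p.min(0)+p.max(0))/2).round(4))
        if k=="flap":
            q=p-np.median(p,0); q=q[np.linalg.norm(q,axis=1)<.08]; q=q-q.mean(0); print(" normal",np.linalg.svd(q)[2][2].round(3))
    # face: gray pixels high
    hs=cv2.cvtColor(C,cv2.COLOR_RGB2HSV)
    m=(hs[...,1]<60)&(D>0)&(P[...,2]>.13)&(P[...,2]<.29)&(P[...,0]>.3)&(P[...,0]<.9)&(abs(P[...,1])<.4); p=P[m]
    for _ in range(5):
        c=p.mean(0); nn=np.linalg.svd(p-c,full_matrices=False)[2][2]; nn*=np.sign(nn[2]); p=p[abs((p-c)@nn)<.006]
    print(" face n",nn.round(3),"yaw",np.degrees(np.arctan2(-nn[1],-nn[0])).round(2),len(p),c.round(3))
    for k in ("stick","green","blue","bottle"):
        x0,y0,x1,y1=b[k]; p=P[y0:y1,x0:x1].reshape(-1,3); p=p[(p[:,2]>.02)&(p[:,2]<.16)]
        mid=p[(p[:,2]>.03)]; print(" ",k,len(p),((p[:,:2].min(0)+p[:,:2].max(0))/2).round(3),np.median(mid,0).round(3),p[:,2].max().round(3))
    print(" eye dir to stick")
E
```

```text
scene0 flap 469 [0.6101 0.0349 0.2064] [0.606  0.0342 0.2069]
 normal [ 0.496  0.088 -0.864]
scene0 btn 162 [ 0.6357 -0.1155  0.2262] [ 0.6312 -0.1125  0.224 ]
 face n [-0.488 -0.096  0.867] yaw 11.14 5515 [ 0.656 -0.037  0.225]
  stick 229 [ 0.444 -0.334] [ 0.45  -0.334  0.098] 0.133
  green 248 [ 0.452 -0.416] [ 0.458 -0.417  0.099] 0.133
  blue 218 [ 0.431 -0.258] [ 0.436 -0.259  0.098] 0.134
  bottle 717 [ 0.663 -0.41 ] [ 0.671 -0.41   0.099] 0.154
 eye dir to stick
side0 flap 334 [0.6146 0.032  0.2085] [0.6092 0.0368 0.21  ]
 normal [-0.503 -0.101  0.858]
side0 btn 111 [ 0.6335 -0.1053  0.2264] [ 0.6311 -0.1121  0.2256]
 face n [-0.485 -0.072  0.872] yaw 8.45 1724 [ 0.641 -0.092  0.211]
  stick 133 [ 0.444 -0.329] [ 0.446 -0.325  0.096] 0.137
  green 131 [ 0.454 -0.413] [ 0.454 -0.408  0.094] 0.137
  blue 131 [ 0.429 -0.257] [ 0.431 -0.25   0.101] 0.139
  bottle 318 [ 0.658 -0.401] [ 0.663 -0.396  0.099] 0.159
 eye dir to stick
```

```bash
cat >> h.py <<'E'
def face(yaw):  # columns: tool axes x (up slope), y, z (into face)
    M=R.from_euler('z',yaw,degrees=True).as_matrix()
    u=M@[.8660,0,.5]; n=M@[.5,0,-.8660]; return np.column_stack([u,np.cross(n,u),n])
def go(pos,Rm,s=None):
    s=s or env.get_state(); T=rot(s["orientation"]).as_matrix()
    print("xyz",(T.T@(np.array(pos)-s["tcp_pos"])).round(4),"twist",R.from_matrix(T.T@Rm).as_rotvec().round(3))
E
python3 - <<'E'
from h import *
for n in ("scene0","side0"):
    z=np.load(f"pics/{n}.npz"); P,C,D=z["P"],z["C"],z["D"]
    m=(D>0)&(P[...,2]>.375)&(P[...,2]<.41)&(P[...,0]>.5)&(P[...,0]<.8)&(abs(P[...,1])<.3)
    p=P[m][:,:2]; vx,vy,x,y=cv2.fitLine(p.astype(np.float32),cv2.DIST_HUBER,0,.01,.01).ravel(); print(n,len(p),"bar yaw",np.degrees(np.arctan2(-vx*np.sign(vy),abs(vy))).round(2),p.min(0),p.max(0),P[m][:,2].max())
    F=face(10.5); fm=np.array([.608,.0355,.2065])
    hs=cv2.cvtColor(C,cv2.COLOR_RGB2HSV); m=((hs[...,0]<8)|(hs[...,0]>172))&(hs[...,1]>170)&(D>0)&(P[...,2]>.19)&(P[...,2]<.3)&(abs(P[...,0]-.63)<.06)&(abs(P[...,1]+.11)<.06)
    q=(P[m]-fm)@F; top=-q[:,2]; print(" height",np.percentile(top,[5,25,50,75,95]).round(4))
    t=q[top>.012]; print(" top centre",np.median(t,0).round(4),((t.min(0)+t.max(0))/2).round(4),t.min(0).round(4),t.max(0).round(4))
    w=fm+F@np.median(t,0); print(" world",w.round(4), fm+F@((t.min(0)+t.max(0))/2))
w=np.array([.633,-.112,.228])
F=face(10.5); go(w-F[:,2]*.08,F)
E
```

```text
scene0 1000 bar yaw 11.03 [ 0.58978377 -0.19527385] [0.68482141 0.14117756] 0.39444335422827914
 height [0.0091 0.0135 0.0174 0.0184 0.0195]
 top centre [ 0.0091  0.1517 -0.0178] [ 0.0051  0.1515 -0.0162] [-0.0244  0.1281 -0.0204] [ 0.0345  0.1749 -0.012 ]
 world [ 0.6346 -0.1138  0.2265] [ 0.63198067 -0.11414159  0.22306982]
side0 676 bar yaw 11.05 [ 0.58567012 -0.19134713] [0.68940849 0.14617432] 0.39876746800795426
 height [0.0111 0.016  0.018  0.0201 0.0221]
 top centre [ 0.0065  0.1433 -0.0184] [ 0.0058  0.1462 -0.0185] [-0.0174  0.123  -0.0246] [ 0.029   0.1694 -0.0123]
 world [ 0.6306 -0.106   0.2256] [ 0.63047426 -0.10903095  0.22537648]
xyz [-0.3216 -0.5501 -0.0661] twist [ 0.396  0.419 -1.484]
```

{"method": "servo_tool", "body": {
  "targets": [
    {"xyz":[0,0,-0.04],"twist":[0,0,-0.1],"jaw":0},
    {"xyz":[0,0,-0.08],"twist":[0,0,-0.2],"jaw":0},
    {"xyz":[-0.03,-0.05,-0.08],"twist":[0.05,0.05,-0.35],"jaw":0},
    {"xyz":[-0.32,-0.55,-0.066],"twist":[0.4,0.42,-1.48],"jaw":0},
    {"xyz":[-0.32,-0.55,-0.066],"twist":[0.4,0.42,-1.48],"jaw":0},
    {"xyz":[-0.32,-0.55,-0.066],"twist":[0.4,0.42,-1.48],"jaw":0},
    {"xyz":[-0.32,-0.55,-0.066],"twist":[0.4,0.42,-1.48],"jaw":0},
    {"xyz":[-0.32,-0.55,-0.066],"twist":[0.4,0.42,-1.48],"jaw":0},
    {"xyz":[-0.32,-0.55,-0.066],"twist":[0.4,0.42,-1.48],"jaw":0},
    {"xyz":[-0.32,-0.55,-0.066],"twist":[0.4,0.42,-1.48],"jaw":0},
    {"xyz":[-0.32,-0.55,-0.066],"twist":[0.4,0.42,-1.48],"jaw":0},
    {"xyz":[-0.32,-0.55,-0.066],"twist":[0.4,0.42,-1.48],"jaw":0}
  ]
}}

```text
clock: 1.1
tcp_pos: [0.4353, -0.2704, 0.3023]
orientation: [-0.022, 0.971, 0.017, 0.236]
wrist_force: [0.8, -0.3, -0.1]
finger_gap: 0.0
```

```bash
python3 - <<'E'
from h import *
F=face(11); w=np.array([.632,-.111,.226]); go(w-F[:,2]*.06,F)
E
```

```text
xyz [ 0.1408 -0.1454  0.1059] twist [ 0.041  0.044 -0.147]
```

{"method": "servo_tool", "body": {
  "targets": [
    {"xyz":[0.14,-0.145,0.1],"twist":[0.04,0.044,-0.147]},
    {"xyz":[0.14,-0.145,0.1],"twist":[0.04,0.044,-0.147]},
    {"xyz":[0.14,-0.145,0.1],"twist":[0.04,0.044,-0.147]},
    {"xyz":[0.14,-0.145,0.1],"twist":[0.04,0.044,-0.147]},
    {"xyz":[0.14,-0.145,0.1],"twist":[0.04,0.044,-0.147]},
    {"xyz":[0.14,-0.145,0.1],"twist":[0.04,0.044,-0.147]},
    {"xyz":[0.14,-0.145,0.1],"twist":[0.04,0.044,-0.147]},
    {"xyz":[0.14,-0.145,0.1],"twist":[0.04,0.044,-0.147]}
  ]
}}

```text
schema error: expected keys xyz, twist, jaw
```

```bash
python3 - <<'E'
from h import *
save("wrist","w1")
F=face(11); w=np.array([.632,-.111,.226]); go(w,F); print(env.get_state()["wrist_force"])
z=np.load("pics/w1.npz"); P,C,D=z["P"],z["C"],z["D"]
hs=cv2.cvtColor(C,cv2.COLOR_RGB2HSV); m=((hs[...,0]<8)|(hs[...,0]>172))&(hs[...,1]>170)&(D>0)&(P[...,2]>.19)
p=P[m]; print(m.sum(),np.median(p,0) if m.sum() else 0)
E
```

```text
xyz [ 0.1417 -0.1416  0.1654] twist [ 0.035  0.04  -0.139]
[ 0.20744529  4.4698771  -0.53984834]
1955 [ 0.62370973 -0.12335016  0.21935849]
```

View pics/w1.png

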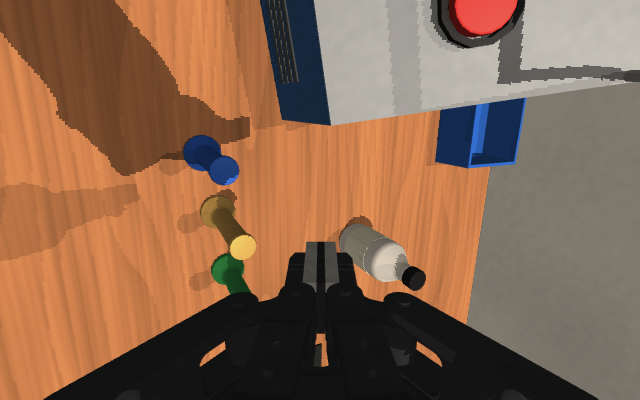

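Wrist picture: stick rim at (243,247) between blue and green, button at (482,5); move was refused (jaw needed), so repeat.

{"method": "servo_tool", "body": {
  "targets": [
    {"xyz":[0.14,-0.142,0.1],"twist":[0.035,0.04,-0.14],"jaw":0},
    {"xyz":[0.14,-0.142,0.1],"twist":[0.035,0.04,-0.14],"jaw":0},
    {"xyz":[0.14,-0.142,0.1],"twist":[0.035,0.04,-0.14],"jaw":0},
    {"xyz":[0.14,-0.142,0.1],"twist":[0.035,0.04,-0.14],"jaw":0},
    {"xyz":[0.14,-0.142,0.1],"twist":[0.035,0.04,-0.14],"jaw":0},
    {"xyz":[0.14,-0.142,0.1],"twist":[0.035,0.04,-0.14],"jaw":0},
    {"xyz":[0.14,-0.142,0.1],"twist":[0.035,0.04,-0.14],"jaw":0},
    {"xyz":[0.14,-0.142,0.1],"twist":[0.035,0.04,-0.14],"jaw":0},
    {"xyz":[0.14,-0.142,0.1],"twist":[0.035,0.04,-0.14],"jaw":0}
  ]
}}

```text
clock: 1.9
tcp_pos: [0.5986, -0.1237, 0.2822]
orientation: [-0.023, 0.963, 0.085, 0.254]
wrist_force: [-1.0, 0.1, 0.2]
finger_gap: 0.0002
```

```bash
python3 - <<'E'
from h import *
save("wrist","w2")
F=face(11); w=np.array([.632,-.111,.226]); go(w,F); print(env.get_state()["wrist_force"])
z=np.load("pics/w2.npz"); P,C,D=z["P"],z["C"],z["D"]
hs=cv2.cvtColor(C,cv2.COLOR_RGB2HSV); m=((hs[...,0]<8)|(hs[...,0]>172))&(hs[...,1]>170)&(D>0)&(P[...,2]>.19)
p=P[m]@F; t=p[p[:,2]<np.percentile(p[:,2],50)+.003]; print(m.sum(),F@np.median(t,0), F@((np.percentile(t,2,axis=0)+np.percentile(t,98,axis=0))/2), np.ptp(t,axis=0))
E
```

```text
xyz [ 0.0028 -0.0072  0.0665] twist [ 0.008  0.007 -0.014]
[-0.83361331  0.47196565 -0.42578824]
4793 [ 0.62540497 -0.11120376  0.22244095] [ 0.62570821 -0.11195195  0.22220627] [0.05118195 0.0506951  0.00519922]
```

View pics/w2.png

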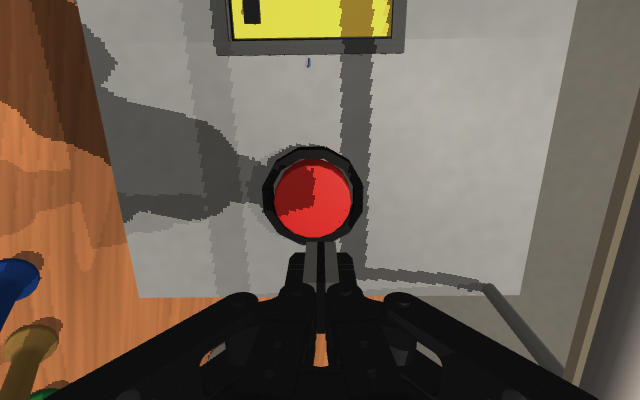

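Button centred at (312,198) in wrist view, in latched state. Press stepwise.

{"method": "servo_tool", "body": {
  "targets": [
    {"xyz":[-0.002,-0.006,0.03],"twist":[0.008,0.007,-0.014],"jaw":0},
    {"xyz":[-0.002,-0.006,0.055],"twist":[0.008,0.007,-0.014],"jaw":0},
    {"xyz":[-0.002,-0.006,0.065],"twist":[0.008,0.007,-0.014],"jaw":0},
    {"xyz":[-0.002,-0.006,0.072],"twist":[0.008,0.007,-0.014],"jaw":0},
    {"xyz":[-0.002,-0.006,0.075],"twist":[0.008,0.007,-0.014],"jaw":0},
    {"xyz":[-0.002,-0.006,0.075],"twist":[0.008,0.007,-0.014],"jaw":0}
  ]
}}

```text
clock: 2.45
tcp_pos: [0.6324, -0.1121, 0.2164]
orientation: [-0.025, 0.961, 0.093, 0.258]
wrist_force: [-5.1, -0.9, 2.5]
finger_gap: -0.0001
```

{"method": "servo_tool", "body": {
  "targets": [
    {"xyz":[0,0,0.003],"twist":[0,0,0],"jaw":0},
    {"xyz":[0,0,0.006],"twist":[0,0,0],"jaw":0},
    {"xyz":[0,0,0.006],"twist":[0,0,0],"jaw":0}
  ]
}}

```text
clock: 2.7
tcp_pos: [0.6356, -0.1116, 0.2134]
orientation: [-0.024, 0.961, 0.093, 0.259]
wrist_force: [-6.9, -1.3, 5.0]
finger_gap: -0.0001
```

{"method": "servo_tool", "body": {
  "targets": [
    {"xyz":[0,0,0.003],"twist":[0,0,0],"jaw":0},
    {"xyz":[0,0,0.005],"twist":[0,0,0],"jaw":0},
    {"xyz":[0,0,0.005],"twist":[0,0,0],"jaw":0}
  ]
}}

```text
clock: 2.95
tcp_pos: [0.6363, -0.1117, 0.2134]
orientation: [-0.023, 0.961, 0.092, 0.259]
wrist_force: [-39.8, -1.8, 37.3]
finger_gap: -0.0002
```

{"method": "servo_tool", "body": {
  "targets": [
    {"xyz":[0,0,-0.03],"twist":[0,0,0],"jaw":0},
    {"xyz":[0,0,-0.07],"twist":[0,0,0],"jaw":0},
    {"xyz":[0,0,-0.09],"twist":[0,0,0],"jaw":0},
    {"xyz":[0,0,-0.09],"twist":[0,0,0],"jaw":0},
    {"xyz":[0,0,-0.09],"twist":[0,0,0],"jaw":0},
    {"xyz":[0,0,-0.09],"twist":[0,0,0],"jaw":0},
    {"xyz":[0,0,-0.09],"twist":[0,0,0],"jaw":0}
  ]
}}

```text
clock: 3.53
tcp_pos: [0.594, -0.1186, 0.2836]
orientation: [-0.025, 0.961, 0.093, 0.258]
wrist_force: [0.6, -0.4, 0.3]
finger_gap: 0.0001
```

```bash
cat >> h.py <<'E'
def button(f,yaw=11):
    save("wrist",f); F=face(yaw); z=np.load(f"pics/{f}.npz"); P,C,D=z["P"],z["C"],z["D"]
    hs=cv2.cvtColor(C,cv2.COLOR_RGB2HSV); m=((hs[...,0]<8)|(hs[...,0]>172))&(hs[...,1]>170)&(D>0)&(P[...,2]>.19)
    p=P[m]@F; b=np.median(p,0)
    g=(hs[...,1]<40)&(hs[...,2]>90)&(D>0); q=P[g]@F; q=q[(np.linalg.norm(q[:,:2]-b[:2],axis=1)<.09)&(np.linalg.norm(q[:,:2]-b[:2],axis=1)>.04)]
    print(f,m.sum(),"centre",(F@b).round(4),"height over face",(np.median(q[:,2])-b[2]).round(4))
E
python3 - <<'E'
from h import *
button("w3")
F=face(11); s=env.get_state(); go([.441,-.333,.3],F); print(s["joint_pos"].round(2))
E
```

```text
w3 4554 centre [ 0.625  -0.1099  0.2223] height over face 0.0193
xyz [-0.1573  0.1811 -0.1103] twist [-0.002  0.001  0.001]
[-0.49  0.   -0.33  0.82  0.32  0.96]
```

Still latched (19 mm): press again.

{"method": "servo_tool", "body": {
  "targets": [
    {"xyz":[0,0,0.035],"twist":[0,0,0],"jaw":0},
    {"xyz":[0,0,0.065],"twist":[0,0,0],"jaw":0},
    {"xyz":[0,0,0.08],"twist":[0,0,0],"jaw":0},
    {"xyz":[0,0,0.086],"twist":[0,0,0],"jaw":0},
    {"xyz":[0,0,0.09],"twist":[0,0,0],"jaw":0},
    {"xyz":[0,0,0.09],"twist":[0,0,0],"jaw":0},
    {"xyz":[0,0,0.09],"twist":[0,0,0],"jaw":0}
  ]
}}

```text
clock: 4.17
tcp_pos: [0.6346, -0.1105, 0.2124]
orientation: [-0.024, 0.962, 0.092, 0.258]
wrist_force: [-57.4, -1.0, 55.4]
finger_gap: -0.0002
```

{"method": "servo_tool", "body": {
  "targets": [
    {"xyz":[0,0,-0.03],"twist":[0,0,0],"jaw":0},
    {"xyz":[0,0,-0.07],"twist":[0,0,0],"jaw":0},
    {"xyz":[0,0,-0.1],"twist":[0,0,0],"jaw":0},
    {"xyz":[0,0,-0.1],"twist":[0,0,0],"jaw":0},
    {"xyz":[0,0,-0.1],"twist":[0,0,0],"jaw":0},
    {"xyz":[0,0,-0.1],"twist":[0,0,0],"jaw":0},
    {"xyz":[0,0,-0.1],"twist":[0,0,0],"jaw":0},
    {"xyz":[0,0,-0.1],"twist":[0,0,0],"jaw":0}
  ]
}}

```text
clock: 4.83
tcp_pos: [0.5889, -0.1192, 0.2911]
orientation: [-0.026, 0.962, 0.093, 0.257]
wrist_force: [-0.2, 0.9, -0.4]
finger_gap: 0.0003
```

```bash
python3 - <<'E'
from h import *
button("w4")
F=face(11); s=env.get_state(); go([.441,-.333,.3],F)
c=R.from_euler('z',11,degrees=True).as_matrix(); V=np.column_stack([c[:,0],-c[:,1],[0,0,-1]]); go([.441,-.333,.24],V)
E
```

```text
w4 4849 centre [ 0.6156 -0.1099  0.2382] height over face 0.0377
xyz [-0.1571  0.1812 -0.1008] twist [-0.003  0.002  0.001]
xyz [-0.187   0.1813 -0.0488] twist [-0.002 -0.522  0.001]
```

Popped out (37.7 mm). Go above the candlestick.

{"method": "servo_tool", "body": {
  "targets": [
    {"xyz":[-0.187,0.181,-0.049],"twist":[-0.002,-0.522,0.001],"jaw":1},
    {"xyz":[-0.187,0.181,-0.049],"twist":[-0.002,-0.522,0.001],"jaw":1},
    {"xyz":[-0.187,0.181,-0.049],"twist":[-0.002,-0.522,0.001],"jaw":1},
    {"xyz":[-0.187,0.181,-0.049],"twist":[-0.002,-0.522,0.001],"jaw":1},
    {"xyz":[-0.187,0.181,-0.049],"twist":[-0.002,-0.522,0.001],"jaw":1},
    {"xyz":[-0.187,0.181,-0.049],"twist":[-0.002,-0.522,0.001],"jaw":1},
    {"xyz":[-0.187,0.181,-0.049],"twist":[-0.002,-0.522,0.001],"jaw":1},
    {"xyz":[-0.187,0.181,-0.049],"twist":[-0.002,-0.522,0.001],"jaw":1},
    {"xyz":[-0.187,0.181,-0.049],"twist":[-0.002,-0.522,0.001],"jaw":1},
    {"xyz":[-0.187,0.181,-0.049],"twist":[-0.002,-0.522,0.001],"jaw":1}
  ]
}}

```text
clock: 5.72
tcp_pos: [0.4415, -0.3327, 0.2419]
orientation: [0.0, 0.995, 0.096, 0.001]
wrist_force: [0.4, 0.5, -0.4]
finger_gap: 0.0856
```

```bash
python3 - <<'E'
from h import *
save("wrist","w5"); z=np.load("pics/w5.npz"); P,C,D=z["P"],z["C"],z["D"]
hs=cv2.cvtColor(C,cv2.COLOR_RGB2HSV)
m=(D>0)&(P[...,2]>.118)&(P[...,2]<.14)&(hs[...,0]>12)&(hs[...,0]<35)&(hs[...,1]>90)&(np.hypot(P[...,0]-.441,P[...,1]+.333)<.05)
p=P[m]; t=p[p[:,2]>np.percentile(p[:,2],60)-.003]
print(len(p),len(t),np.median(t,0),(t.min(0)+t.max(0))/2,np.ptp(t,axis=0))
c=R.from_euler('z',11,degrees=True).as_matrix(); V=np.column_stack([c[:,0],-c[:,1],[0,0,-1]]); m=(t.min(0)+t.max(0))/2; go([m[0],m[1],.08],V)
E
```

```text
879 844 [ 0.44217153 -0.33293208  0.13032411] [ 0.44230892 -0.33344065  0.13018685] [0.02625419 0.02614616 0.00524873]
xyz [-0.0002  0.0008  0.1623] twist [ 0.002 -0.003  0.001]
```

View pics/w5.png

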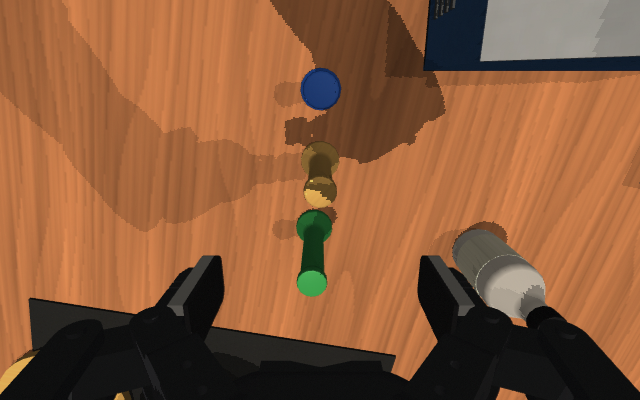

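Rim at (320,190), depth agrees with the estimate. Descend and grip.

{"method": "servo_tool", "body": {
  "squeeze": 60,
  "targets": [
    {"xyz":[0,0.001,0.04],"twist":[0,0,0],"jaw":1},
    {"xyz":[0,0.001,0.08],"twist":[0,0,0],"jaw":1},
    {"xyz":[0,0.001,0.12],"twist":[0,0,0],"jaw":1},
    {"xyz":[0,0.001,0.15],"twist":[0,0,0],"jaw":1},
    {"xyz":[0,0.001,0.162],"twist":[0,0,0],"jaw":1},
    {"xyz":[0,0.001,0.162],"twist":[0,0,0],"jaw":1},
    {"xyz":[0,0.001,0.162],"twist":[0,0,0],"jaw":0},
    {"xyz":[0,0.001,0.162],"twist":[0,0,0],"jaw":0},
    {"xyz":[0,0.001,0.162],"twist":[0,0,0],"jaw":0},
    {"xyz":[0,0.001,0.162],"twist":[0,0,0],"jaw":0},
    {"xyz":[0,0.001,0.162],"twist":[0,0,0],"jaw":0},
    {"xyz":[0,0.001,0.162],"twist":[0,0,0],"jaw":0}
  ]
}}

```text
clock: 6.77
tcp_pos: [0.4421, -0.3352, 0.0816]
orientation: [0.002, 0.995, 0.096, 0.002]
wrist_force: [-1.7, 0.0, 5.9]
finger_gap: 0.0215
```

{"method": "servo_tool", "body": {
  "targets": [
    {"xyz":[0,0,-0.03],"twist":[0,0,0],"jaw":0},
    {"xyz":[0,0,-0.07],"twist":[0,0,0],"jaw":0},
    {"xyz":[0,0,-0.11],"twist":[0,0,0],"jaw":0},
    {"xyz":[0,0,-0.15],"twist":[0,0,0],"jaw":0},
    {"xyz":[0,0,-0.19],"twist":[0,0,0],"jaw":0},
    {"xyz":[0,0,-0.23],"twist":[0,0,0],"jaw":0},
    {"xyz":[0.015,-0.03,-0.23],"twist":[0,0.05,0],"jaw":0},
    {"xyz":[0.03,-0.06,-0.23],"twist":[0,0.1,0],"jaw":0},
    {"xyz":[0.045,-0.09,-0.228],"twist":[0,0.15,0],"jaw":0},
    {"xyz":[0.06,-0.12,-0.226],"twist":[0,0.2,0],"jaw":0},
    {"xyz":[0.075,-0.15,-0.224],"twist":[0,0.25,0],"jaw":0},
    {"xyz":[0.09,-0.18,-0.222],"twist":[0,0.3,0],"jaw":0}
  ]
}}

```text
clock: 7.77
tcp_pos: [0.4946, -0.1387, 0.3014]
orientation: [-0.014, 0.984, 0.094, 0.151]
wrist_force: [0.8, 0.8, -3.5]
finger_gap: 0.0218
```

```bash
python3 - <<'E'
from h import *
F=face(11); ins=np.array([.6008,.034,.199]); go(ins-F[:,2]*.112,F); print(env.get_state()["finger_gap"])
E
```

```text
xyz [ 0.0758 -0.1493  0.0294] twist [ 0.001  0.22  -0.   ]
0.021763662164163998
```

{"method": "servo_tool", "body": {
  "targets": [
    {"xyz":[0.015,-0.03,0.005],"twist":[0,0.05,0],"jaw":0},
    {"xyz":[0.03,-0.06,0.01],"twist":[0,0.1,0],"jaw":0},
    {"xyz":[0.045,-0.09,0.015],"twist":[0,0.15,0],"jaw":0},
    {"xyz":[0.06,-0.12,0.022],"twist":[0,0.2,0],"jaw":0},
    {"xyz":[0.074,-0.147,0.029],"twist":[0,0.22,0],"jaw":0},
    {"xyz":[0.074,-0.147,0.029],"twist":[0,0.22,0],"jaw":0},
    {"xyz":[0.074,-0.147,0.029],"twist":[0,0.22,0],"jaw":0}
  ]
}}

```text
clock: 8.35
tcp_pos: [0.5432, 0.0212, 0.2946]
orientation: [-0.024, 0.962, 0.094, 0.256]
wrist_force: [0.4, -1.5, -3.8]
finger_gap: 0.0215
```

```bash
python3 - <<'E'
from h import *
a=save("wrist","w6"); b=save("scene","s6")
F=face(11); ins=np.array([.6008,.034,.199]); go(ins-F[:,2]*.112,F)
w=np.load("pics/w6.npz"); P,C,D=w["P"],w["C"],w["D"]; hs=cv2.cvtColor(C,cv2.COLOR_RGB2HSV)
m=(hs[...,0]>27)&(hs[...,0]<33)&(hs[...,1]>200)&(D>0)&(P[...,2]>.15)
q=P[m]@F; lo,hi=np.percentile(q,[1,99],axis=0); print(m.sum(),lo.round(3),hi.round(3),"ins in same",(ins@F).round(3))
S=cv2.imread("pics/s6.png")[130:290,230:430]; S=cv2.resize(S,(500,400)); W=cv2.resize(cv2.imread("pics/w6.png"),(640,400)); W=W[:,170:470]
cv2.imwrite("pics/c6.png",np.hstack([S,W]))
E
```

```text
xyz [ 0.0023 -0.0039  0.0008] twist [0.002 0.003 0.001]Traceback (most recent call last):
  File "<stdin>", line 6, in <module>
    return _quantile_unchecked(
        a, q, axis, out, overwrite_input, method, keepdims, weights)
    return _ureduce(a,
                    func=_quantile_ureduce_func,
    ...<5 lines>...
                    overwrite_input=overwrite_input,
                    method=method)
    r = func(a, **kwargs)
    result = _quantile(arr,
                       quantiles=q,
    ...<2 lines>...
                       out=out,
                       weights=wgt)
    slices_having_nans = np.isnan(arr[-1, ...])
                                  ~~~^^^^^^^^^
IndexError: index -1 is out of bounds for axis 0 with size 0
```

```bash
python3 - <<'E'
from h import *
F=face(11); ins=np.array([.6008,.034,.199])
w=np.load("pics/w6.npz"); P,C,D=w["P"],w["C"],w["D"]; hs=cv2.cvtColor(C,cv2.COLOR_RGB2HSV)
q=P@F-ins@F; m=(hs[...,0]>22)&(hs[...,0]<36)&(hs[...,1]>150)&(D>0)&(abs(q[...,2])<.02)&(abs(q[...,1])<.1)&(abs(q[...,0])<.1)
if m.sum(): print(m.sum(),np.percentile(q[m],[1,50,99],axis=0).round(3))
S=cv2.imread("pics/s6.png")[130:290,230:430]; S=cv2.resize(S,(500,400)); W=cv2.imread("pics/w6.png")[:,170:470]
cv2.imwrite("pics/c6.png",np.hstack([S,W]))
E
```

```text
5922 [[-0.038 -0.049 -0.003]
 [ 0.018 -0.024 -0.002]
 [ 0.057  0.045  0.001]]
```

View pics/c6.png

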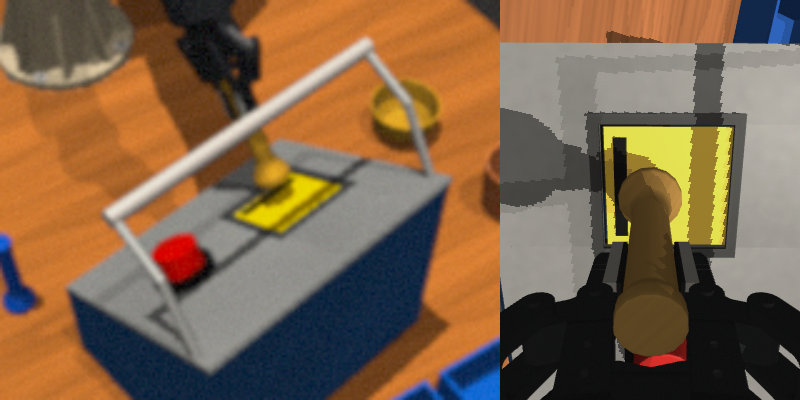

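Left: foot just above the lower part of the flap, button out; right: foot over the flap (650,195). Offsets confirm; push in.

{"method": "servo_tool", "body": {
  "targets": [
    {"xyz":[0,-0.005,0.015],"twist":[0,0,0],"jaw":0},
    {"xyz":[0,-0.005,0.028],"twist":[0,0,0],"jaw":0},
    {"xyz":[0,-0.005,0.04],"twist":[0,0,0],"jaw":0},
    {"xyz":[0,-0.005,0.052],"twist":[0,0,0],"jaw":0},
    {"xyz":[0,-0.005,0.064],"twist":[0,0,0],"jaw":0},
    {"xyz":[0,-0.005,0.076],"twist":[0,0,0],"jaw":0},
    {"xyz":[0,-0.005,0.088],"twist":[0,0,0],"jaw":0},
    {"xyz":[0,-0.005,0.1],"twist":[0,0,0],"jaw":0},
    {"xyz":[0,-0.005,0.1],"twist":[0,0,0],"jaw":0},
    {"xyz":[0,-0.005,0.1],"twist":[0,0,0],"jaw":0}
  ]
}}

```text
clock: 9.28
tcp_pos: [0.5922, 0.0321, 0.2082]
orientation: [-0.024, 0.962, 0.092, 0.256]
wrist_force: [-1.8, 0.8, -2.5]
finger_gap: 0.0212
```

```bash
python3 - <<'E'
from h import *
F=face(11); ins=np.array([.6008,.034,.199]); go(ins-F[:,2]*.0116,F); s=env.get_state(); print(s["wrist_force"],s["finger_gap"])
save("scene","s7"); cv2.imwrite("pics/c7.png",cv2.resize(cv2.imread("pics/s7.png")[130:290,230:430],(500,400)))
E
```

```text
xyz [ 0.003  -0.0003  0.0008] twist [ 0.002  0.004 -0.001]
[-1.76599925  0.79153557 -2.53118224] 0.02115946237501849
```

View pics/c7.png

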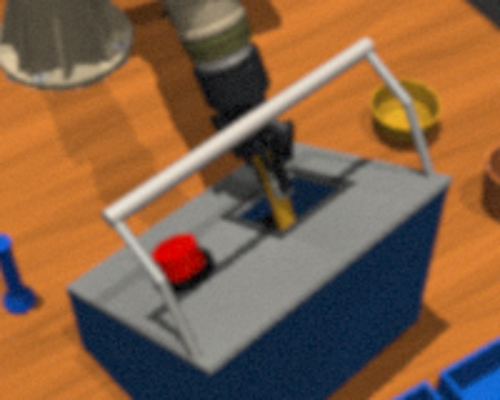

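Foot is inside with the flap swung in. Release and retreat.

{"method": "servo_tool", "body": {
  "targets": [
    {"xyz":[0,0,0],"twist":[0,0,0],"jaw":1},
    {"xyz":[0,0,0],"twist":[0,0,0],"jaw":1},
    {"xyz":[0,0,0],"twist":[0,0,0],"jaw":1},
    {"xyz":[0,0,0],"twist":[0,0,0],"jaw":1},
    {"xyz":[0,0,0],"twist":[0,0,0],"jaw":1},
    {"xyz":[0,0,-0.02],"twist":[0,0,0],"jaw":1},
    {"xyz":[0,0,-0.05],"twist":[0,0,0],"jaw":1},
    {"xyz":[0,0,-0.08],"twist":[0,0,0],"jaw":1},
    {"xyz":[0,0,-0.1],"twist":[0,0,0],"jaw":1},
    {"xyz":[0,0,-0.1],"twist":[0,0,0],"jaw":1},
    {"xyz":[0,0,-0.1],"twist":[0,0,0],"jaw":1}
  ]
}}

```text
clock: 10.25
tcp_pos: [0.5447, 0.0238, 0.2984]
orientation: [-0.023, 0.961, 0.093, 0.259]
wrist_force: [-0.5, -0.4, 0.5]
finger_gap: 0.0855
```

```bash
python3 - <<'E'
from h import *
F=face(11); s=env.get_state(); print(s["finger_gap"]); b=np.array([.634,-.111,.213]); go(b-F[:,2]*.09,F)
save("scene","s8"); save("wrist","w8")
S=cv2.resize(cv2.imread("pics/s8.png")[130:290,230:430],(500,400)); W=cv2.imread("pics/w8.png")[:,170:470]
cv2.imwrite("pics/c8.png",np.hstack([S,W]))
ins=np.array([.6008,.034,.199]);w=np.load("pics/w8.npz"); P,C,D=w["P"],w["C"],w["D"]; hs=cv2.cvtColor(C,cv2.COLOR_RGB2HSV)
q=P@F-ins@F; m=(hs[...,0]>22)&(hs[...,0]<36)&(hs[...,1]>150)&(D>0)&(abs(q[...,2])<.1)&(abs(q[...,1])<.1)&(abs(q[...,0])<.1)
if m.sum(): print(m.sum(),np.percentile(q[m],[1,50,99],axis=0).round(3))
E
```

```text
0.08554045634320498
xyz [0.0106 0.1493 0.0155] twist [ 0.003 -0.003  0.002]
9137 [[-0.038 -0.049 -0.003]
 [ 0.008  0.    -0.002]
 [ 0.057  0.046  0.   ]]
```

View pics/c8.png

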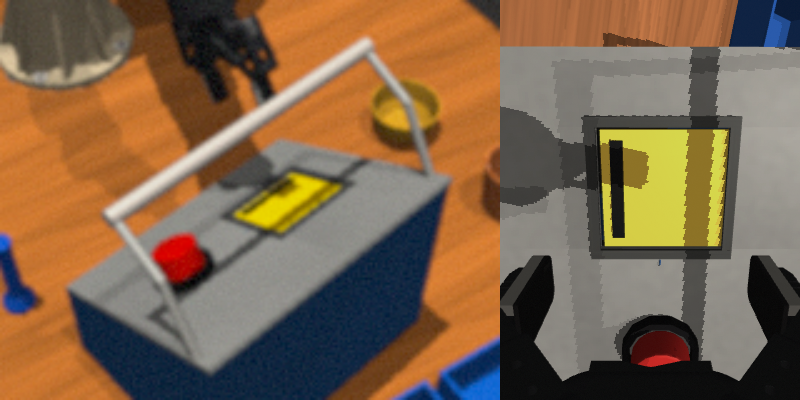

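Flap flush, candlestick gone inside, button still out. Move over the button with jaws shut.

{"method": "servo_tool", "body": {
  "targets": [
    {"xyz":[0,0,0],"twist":[0,0,0],"jaw":0},
    {"xyz":[0.003,0.04,0],"twist":[0,0,0],"jaw":0},
    {"xyz":[0.006,0.08,0.005],"twist":[0,0,0],"jaw":0},
    {"xyz":[0.01,0.12,0.01],"twist":[0,0,0],"jaw":0},
    {"xyz":[0.01,0.149,0.015],"twist":[0,0,0],"jaw":0},
    {"xyz":[0.01,0.149,0.015],"twist":[0,0,0],"jaw":0},
    {"xyz":[0.01,0.149,0.015],"twist":[0,0,0],"jaw":0},
    {"xyz":[0.01,0.149,0.015],"twist":[0,0,0],"jaw":0}
  ]
}}

```text
clock: 11.02
tcp_pos: [0.5877, -0.1187, 0.2869]
orientation: [-0.025, 0.962, 0.093, 0.256]
wrist_force: [-0.5, -0.4, -0.4]
finger_gap: 0.0002
```

```bash
python3 - <<'E'
from h import *
button("w9"); F=face(11); go([.635,-.111,.213],F); print(env.get_state()["finger_gap"])
E
```

```text
w9 4899 centre [ 0.6157 -0.1094  0.2383] height over face 0.0377
xyz [0.0043 0.002  0.0884] twist [0.    0.002 0.001]
-0.00010968410599488124
```

{"method": "servo_tool", "body": {
  "targets": [
    {"xyz":[0.003,0.001,0.035],"twist":[0,0,0],"jaw":0},
    {"xyz":[0.003,0.001,0.06],"twist":[0,0,0],"jaw":0},
    {"xyz":[0.003,0.001,0.078],"twist":[0,0,0],"jaw":0},
    {"xyz":[0.003,0.001,0.086],"twist":[0,0,0],"jaw":0},
    {"xyz":[0.003,0.001,0.09],"twist":[0,0,0],"jaw":0},
    {"xyz":[0.003,0.001,0.092],"twist":[0,0,0],"jaw":0},
    {"xyz":[0.003,0.001,0.092],"twist":[0,0,0],"jaw":0}
  ]
}}

```text
clock: 11.65
tcp_pos: [0.6343, -0.1094, 0.2128]
orientation: [-0.024, 0.962, 0.093, 0.257]
wrist_force: [-16.7, 1.7, 15.2]
finger_gap: -0.0002
```

At the hard stop (22 N). Let go and check.

{"method": "servo_tool", "body": {
  "targets": [
    {"xyz":[0,0,-0.03],"twist":[0,0,0],"jaw":0},
    {"xyz":[0,0,-0.07],"twist":[0,0,0],"jaw":0},
    {"xyz":[0,0,-0.1],"twist":[0,0,0],"jaw":0},
    {"xyz":[0,0,-0.1],"twist":[0,0,0],"jaw":0},
    {"xyz":[0,0,-0.1],"twist":[0,0,0],"jaw":0},
    {"xyz":[0,0,-0.1],"twist":[0,0,0],"jaw":0},
    {"xyz":[0,0,-0.1],"twist":[0,0,0],"jaw":0},
    {"xyz":[0,0,-0.1],"twist":[0,0,0],"jaw":0},
    {"xyz":[0,0,-0.1],"twist":[0,0,0],"jaw":0},
    {"xyz":[0,0,-0.1],"twist":[0,0,0],"jaw":0},
    {"xyz":[0,0,-0.1],"twist":[0,0,0],"jaw":0}
  ]
}}

```text
clock: 12.57
tcp_pos: [0.587, -0.1202, 0.2962]
orientation: [-0.024, 0.962, 0.093, 0.257]
wrist_force: [-1.4, 0.1, 0.4]
finger_gap: 0.0001
```

```bash
python3 - <<'E'
from h import *
button("w10"); print(env.get_state()["wrist_force"]); save("scene","s10")
cv2.imwrite("pics/c10.png",cv2.resize(cv2.imread("pics/s10.png")[130:350,180:460],(700,550)))
E
```

```text
w10 4109 centre [ 0.6254 -0.1102  0.2224] height over face 0.0193
[ 1.02912482 -0.08864748 -0.53947123]
```

View pics/c10.png

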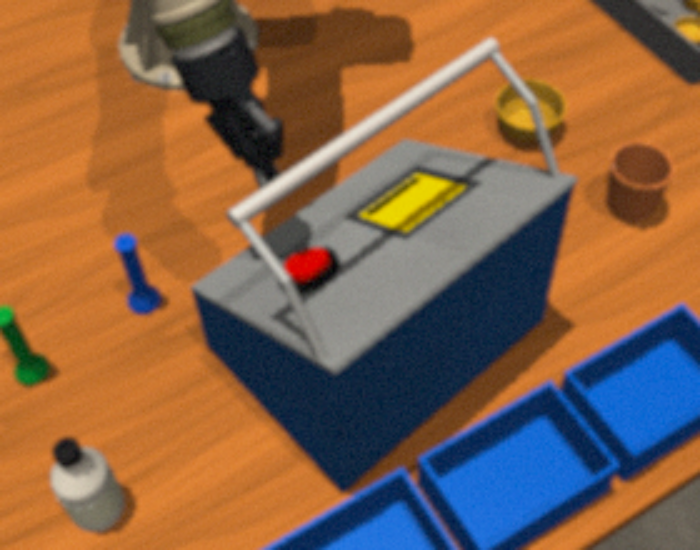

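Button latched in at (310,266), flap shut at (412,200), bystanders undisturbed, gripper clear.

```bash
python3 -c "
from workcell import env
print(env.hand_in())"
```

```text
the job is handed in; nothing more can be done
None
```

The job is done and handed in at about 12.6 s of the 72 s allowed.

- **Unlocking:** the worn latch held at the first press (button top still 19 mm above the face). The second press let it out, measured at 37.7 mm. That press peaked at about 80 N on the wrist, against the 120 N limit.
- **Candlestick:** I gripped it by the stem, pushed it about 70 mm through the flap and let go. It slid in, and the flap measured flush with the face afterwards.
- **Locking:** one full press to the hard stop (about 22 N). After letting go, the button top stood 19.3 mm above the face, so it is latched in.

In the last picture the flap is shut, the bowl, beaker and bottle stand where they were, and the gripper is clear. I judged the bystanders by eye and did not measure their positions again. The candlestick can't be seen inside the cabinet, so that it lies at rest there is inferred from it being gone and the flap being flush. None of the checks disagreed.

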